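Fetch the check disc from behind the jars

ROBOT

A 6-joint arm with a two-finger parallel gripper is mounted at the origin on the work surface; the furniture and walls round the work are solid. World frame = base frame: x ahead of the robot, y to its left, z up, the work surface at z = 0. Lengths are in m, angles in rad, forces in N, time in s.
With the tool pointing down it reaches from about 0.35 to 0.975 m from the base axis. Payload 4.9 kg.
Tool frame: the origin (TCP) lies at the very end of the fingers, on their centre line; the grasp point (between the pads) lies 19 mm behind it; z points along the fingers, y is the line along which they close (so a half turn about z gives the same grasp; the last joint's range is limited). The gripper opens to 85 mm and grips with 20 to 120 N. Pads are 22 mm wide; open, the fingers measure 114 mm over their backs; the gripper's body (76 mm by 85 mm) begins 54 mm behind the grasp point. The pads swing forward as they close: fully open they stand 13 mm farther back than shut.
Start: joints at [1.223, 0.053, 1.613, -0, 1.476, -0.119], TCP at [0.142, 0.609, 0.201] pointing down, gripper open.
Joint ranges: [-3.01, 3.01], [-1.01, 2.22], [0.06, 2.58], [-1.02, 4.17], [0.09, 2.62], [-3.14, 3.14]. Speed limits (rad/s): [2.57, 2.57, 3.14, 3.14, 3.14, 3.14].

INTERFACE

Orientations are given as a unit quaternion [w, x, y, z].
In Python, from plant import manip, vision, order gives the robot as it stands.
- The arm moves only by the tool play_rows, never from a script. Its argument "steps" is a list that holds one entry, the list of rows, each a list of 6 numbers: the shift along the tool's x, y, z in mm, then the turn, a rotation vector about the tool's x, y, z in degrees. A call has 1 to 12 rows; each row is the pose to reach, as a shift and turn from the pose commanded when the call began, along the tool's axes at that moment; what a row does not reach only later rows make up. A row lasts 1/12 s, in which the tool goes at most 41.7 mm and 7.16 degrees, less where a joint would pass 70% of its speed; a pose out of reach is approached as far as the arm can. A call with a gripper value outside its range is refused whole. "claw" is the gripper's target within -1 to 1 (fully open at 1, half-way at 0, shut at -1), set as the call begins (left out, the last holds). The fingers move at their own pace and stop on an object; the grip force is fixed at half the most. Time passes only in rows, so rows that repeat a pose let the fingers close. It gives the time, the measured TCP pose, the force, the opening and the grip force at its end, in the units of the state.
- manip.state(): the state, without advancing time (a new reading comes with each control period).
- vision.grab_frame(name): name is "scene" or "top"; returns (picture, depth): 480x640x3 uint8, blue, green, red; 480x640 float32, m along the optical axis (not along the pixel's ray), 0 where there is no reading.
- vision.camera_info(name): a dict with "K" (3x3 intrinsics, pixels), "k1" (the pictures are not rectified: a ray, as slopes to the right and down, at radius r is drawn at 1 + k1 r^2 times it, then the intrinsics apply), "eye" and "orientation" of the camera in the world. Camera axes: x right, y down, z forward; pixel columns grow to the right and rows downward; lengths in m; the calibration is good to about 2 mm. A picture is of the moment at which its call begins. camera_info takes no time and is no camera call.
- order.job_done(): hands the job in; it is judged then, once.
The state is a dict: "time": time; "joint_pos": joint angles; "joint_vel": joint speeds; "joint_efforts": joint torques, N m; "tool_pos": TCP position; "tool_rot": TCP orientation; "contact_force": force on the tool from outside, world axes, zero at the start; "ft_torque": the same for the moment, N m; "gripper_width": opening from 0.0 (shut) to 1.0 (fully open); "grasp_force": force on a finger pad.
Only numpy, scipy, OpenCV 4.12 (cv2) and the standard library are available. Lean on these libraries where they do the work, as an engineer would, in place of code of your own. Each camera call takes 0.05 s, during which the arm holds its last target. There are 200 camera calls.

TASK

Clear all three jars off the caddy and stand them on the side tray, then fetch the metal check disc from behind them and lay it flat, face up as it was, in the round recess of the sample stand. Only then put every jar back, upright, on the same pad of the caddy it came from. Leave the loupe where it stands.

Things in the scene. Friction and masses are not known exactly. Their poses are not given: they have to be found in the camera images.
- caddy: Fixed pale grey board, 176 x 176 mm, top 10 mm above the worktop; 4 mm high rims on three sides, back stop (6 mm thick, top at 25 mm) along its +x edge. Origin: centre of its underside; x points to the back stop, z up. Three flush round black jar pads, 60 mm, centred at x, y (-55, 0), (20, 54), (20, -54) mm; disc pedestal, 42 mm round, top at 30 mm, at (30, 0). Which jar is on which pad varies.
- side_tray: Fixed shallow darker grey plastic tray, 240 mm (its x) by 90 mm (its y), floor 4 mm thick, rim 4 mm wide and 9 mm high in all, empty at the start; it takes the three jars in a row, 75 mm apart. Origin: centre of its underside; z up.
- stand: Fixed square aluminium sample stand, 90 x 90 x 14 mm, with a round recess 57 mm wide and 4 mm deep in the middle of its top (recess floor 10 mm above the worktop). Origin: centre of its underside, under the recess; z up.
- jar_large: Loose amber brown screw-top jar with black cap, the largest: 57 mm diameter, 80 mm high, about 0.11 kg. Stands on one of the three jar pads. Origin: centre of its underside; z up its axis.
- jar_medium: Loose off-white screw-top jar with black cap: 42 mm diameter (cap 40 mm, the top 14 mm), 62 mm high, about 0.05 kg. Stands on one of the three jar pads. Origin: centre of its underside; z up its axis.
- jar_small: Loose off-white screw-top jar with red cap, the smallest: 35 mm diameter, 50 mm high. Stands on one of the three jar pads. Origin: centre of its underside; z up its axis.
- disc: Loose round metal check disc, 38 mm diameter, 22 mm high, ground face with small dark burn marks up. Lies on the caddy's low round pedestal, behind and between the jars. Origin: centre of its underside; z up.
- loupe: Bystander: loose black eye loupe, 35 mm diameter, 35 mm high, standing on the worktop beside the caddy. Origin: centre of its underside. Not to be moved.

How it is judged:
By the outcome, as a careful person would: the job done as asked, in the order asked, and still so for the second after the job is handed in, with the robot touching nothing.
It also fails if it takes over 128 s, if anything falls off the work surface, if the arm or the gripper's body presses on something with over 40 N, if the wrist force passes 120 N, or if a joint passes its speed limit or range.

## Working session

There is one attempt and no reset: what is moved stays moved. The work goes in short steps, Python scripts to look and compute and a tool call to move; the robot and the scene stay as the last step left them, time stands still between calls to the robot, and variables do not carry over. Pictures are saved under pics/ and viewed, at most 14 in all, crops included, and the job is handed in when it is done.

Besides the shell and the picture viewer there is one more tool, called after "Emit:" as a command line: name --argument value ..., lists and objects as JSON in quotes. play_rows: Moves the arm, as the interface text tells. Its arguments: {"type":"object","properties":{"steps":{"type":"array"},"claw":{"type":"number"}},"required":["steps"]}

```bash
mkdir -p pics; ls
cat > h.py <<'E'
import numpy as np, cv2
from plant import manip, vision, order
from scipy.spatial.transform import Rotation as R
def cam(n):
    c=vision.camera_info(n); q=np.array(c["orientation"],float)
    Rm=R.from_quat(np.r_[q[1:],q[0]]).as_matrix() if q.shape==(4,) else q
    return np.array(c["K"]),float(c["k1"]),np.array(c["eye"]),Rm
def rays(n,uv):
    K,k1,e,Rm=cam(n)
    p=cv2.undistortPoints(np.array(uv,float).reshape(-1,1,2),K,np.array([k1,0,0,0.]))[:,0]
    return e,np.c_[p,np.ones(len(p))]@Rm.T
def plane(n,uv,z):
    e,d=rays(n,uv); return e+d*((z-e[2])/d[:,2])[:,None]
def cloud(n,dep):
    v,u=np.mgrid[0:480,0:640]; e,d=rays(n,np.c_[u.ravel(),v.ravel()])
    return (e+d*dep.ravel()[:,None]).reshape(480,640,3)
def proj(n,P):
    K,k1,e,Rm=cam(n); P=np.atleast_2d(P)
    return cv2.projectPoints(((P-e)@Rm),np.zeros(3),np.zeros(3),K,np.array([k1,0,0,0.]))[0][:,0]
E
python3 - <<'E'
from h import *
for n in("scene","top"):
    p,d=vision.grab_frame(n); cv2.imwrite(f"pics/{n}0.png",p); np.save(f"{n}0.npy",d)
    print(n,vision.camera_info(n),(d>0).mean())
print(manip.state())
E
```

```text
pics
scene {'K': array([[546.57518508,   0.        , 314.00877194],
       [  0.        , 546.57518508, 238.34417143],
       [  0.        ,   0.        ,   1.        ]]), 'k1': -0.10181339019778558, 'eye': array([ 0.28024994, -0.28063069,  0.69223822]), 'orientation': array([-0.3521671 ,  0.91809649, -0.16611693,  0.07404282])} 0.9959114583333334
top {'K': array([[454.7654273 ,   0.        , 331.51848286],
       [  0.        , 454.7654273 , 237.8575164 ],
       [  0.        ,   0.        ,   1.        ]]), 'k1': -0.08569564556542049, 'eye': array([0.42463967, 0.26280439, 0.91650327]), 'orientation': array([ 0.03483158, -0.69791878,  0.7144334 , -0.03579166])} 0.9955924479166667
{'time': 0.1, 'joint_pos': array([ 1.22300059e+00,  5.32886435e-02,  1.61416720e+00,  1.84085084e-06,
        1.47599031e+00, -1.18993514e-01]), 'joint_vel': array([ 0.00011578, -0.00086829, -0.00237674, -0.00058711, -0.00339801,
       -0.00193726]), 'joint_efforts': array([ 1.12782753e-03, -3.94909823e+01, -3.71360672e+01, -2.48477113e-05,
        3.85707506e-03, -6.87519076e-06]), 'tool_pos': array([0.14153885, 0.60812479, 0.19978109]), 'tool_rot': array([-2.15231675e-04,  1.14151774e-01,  9.93462890e-01, -9.01412003e-04]), 'contact_force': array([-0.5159175 , -0.85938017, -0.48264051]), 'ft_torque': array([ 0.0035427 , -0.02859064,  0.05975964]), 'grasp_force': 0.0, 'gripper_width': 1.0051243290775294}
```

View pics/scene0.png

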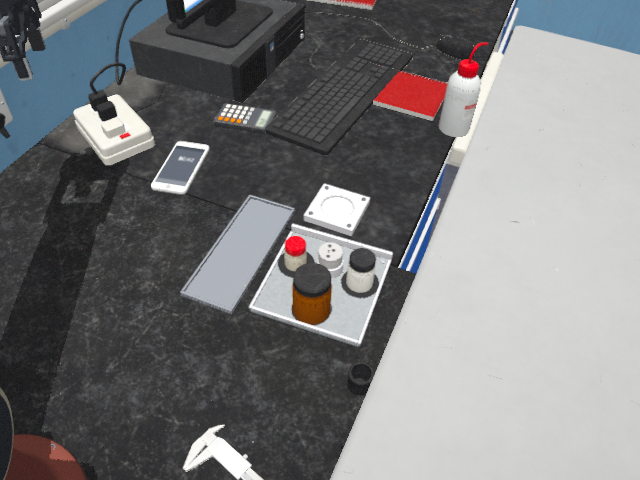

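View pics/top0.png

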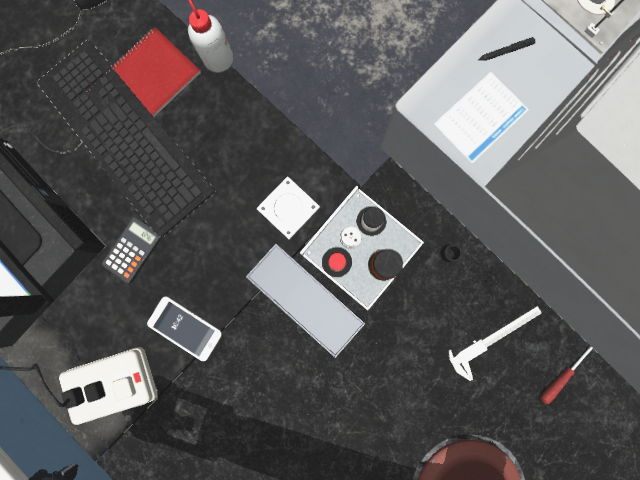

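The scene view shows the large jar at (312,293), the small red-cap jar at (295,253), the medium jar at (361,270), the disc at (330,256), the stand at (337,209), the tray at (238,252) and the loupe at (360,378). In the top view they are at: large (385,265), small (337,262), medium (371,220), disc (350,237), stand (288,208), tray (305,300), loupe (451,254).

```bash
cat > meas.py <<'E'
from h import *
def tri(uv1,uv2):
    e1,d1=rays("scene",[uv1]);e2,d2=rays("top",[uv2]);d1,d2=d1[0],d2[0]
    s=np.linalg.lstsq(np.c_[d1,-d2],e2-e1,rcond=None)[0]
    a,b=e1+s[0]*d1,e2+s[1]*d2
    return (a+b)/2,np.linalg.norm(a-b)
E
python3 - <<'E'
from meas import *
im={n:cv2.imread(f"pics/{n}0.png") for n in("scene","top")}
dp={n:np.load(f"{n}0.npy") for n in im}; C={n:cloud(n,dp[n]) for n in im}
f=lambda a:np.round(np.array(a)*1000,1).tolist()
# depth-based height map quick look in top
seeds={"large":((312,278),(387,262)),"small":((295,243),(337,262)),"medium":((362,257),(371,216)),"disc":((330,248),(350,237)),"stand":((337,209),(288,208)),"tray":((238,252),(305,300)),"loupe":((360,372),(451,252)),"caddy":((273,290),(350,275)),"table":((150,300),(250,330)),"cabinet":((520,200),(600,130)),"cabedge":((400,330),(420,110)),"cabfront":((380,400),(560,250))}
for k,(a,b) in seeds.items(): print(k,f(C["scene"][a[1],a[0]]),f(C["top"][b[1],b[0]]))
# caps: mask by height near top, from depth + colour ; ellipse fit
def comp(mask,seed):
    n,l,s,c=cv2.connectedComponentsWithStats(mask.astype(np.uint8)); i=l[seed[1],seed[0]]
    return None if i==0 else (l==i).astype(np.uint8)
for k,zt in(("large",.09),("small",.06),("medium",.072),("disc",.052)):
    out=[]
    for j,n in enumerate(im):
        z=C[n][...,2]; s=seeds[k][j]
        m=comp(abs(z-zt)<.006,s)
        if m is None: print(k,n,"no",z[s[1],s[0]]);continue
        c=max(cv2.findContours(m,0,1)[0],key=cv2.contourArea); el=cv2.fitEllipse(c)
        P=plane(n,c[:,0],zt); (cx,cy),r=cv2.minEnclosingCircle((P[:,:2]*1000).astype(np.float32))
        out.append(el[0]); print(k,n,"el",np.round(el[0],1),"circ",round(cx,1),round(cy,1),round(r,1),"zmed",f(np.median(z[m>0])))
    if len(out)==2: p,e=tri(*out); print("  tri",f(p),f(e))
# planar things
for k,lo,hi,zt in(("stand",.008,.02,.014),("tray",.003,.0115,.009),("caddy",.0075,.02,.014)):
    for j,n in enumerate(im):
        z=C[n][...,2]; s=seeds[k][j]
        g=im[n].min(axis=2)>(150 if k!="tray" else 105)
        m=comp(cv2.morphologyEx((g).astype(np.uint8),cv2.MORPH_OPEN,np.ones((3,3))),s)
        if m is None: print(k,n,"none");continue
        c=cv2.convexHull(max(cv2.findContours(m,0,1)[0],key=cv2.contourArea))
        P=(plane(n,c[:,0],zt)[:,:2]*1000).astype(np.float32); (a,b,t)=cv2.minAreaRect(P)
        print(k,n,np.round(a,1),np.round(b,1),round(t,2),"zmed",f(np.median(z[m>0])))
E
```

```text
large [456.9, 157.1, 88.6] [461.1, 160.6, 88.0]
small [464.7, 250.4, 60.8] [464.5, 251.4, 60.9]
medium [545.7, 180.4, 72.3] [548.6, 185.7, 73.3]
disc [515.0, 229.3, 52.1] [512.1, 225.3, 52.2]
stand [576.3, 343.3, 10.5] [577.8, 346.8, 11.6]
tray [385.6, 311.4, 4.3] [392.9, 316.3, 3.1]
loupe [482.0, 33.6, 15.8] [481.8, 19.3, 3.0]
caddy [414.9, 213.6, 9.0] [440.5, 225.4, 8.3]
table [230.6, 266.0, 0.9] [335.3, 427.8, -1.0]
cabinet [448.0, -137.8, 509.1] [564.0, 0.7, 507.2]
cabedge [357.4, -184.1, 508.8] [691.7, 117.4, 232.9]
cabfront [337.0, -208.5, 509.3] [464.6, -77.6, 258.2]
large scene el [312.  278.4] circ 456.5 155.1 29.0 zmed 90.0
large top el [387.9 262.9] circ 459.4 159.1 27.0 zmed 89.5
  tri [458.6, 158.9, 84.9] 1.7
small scene el [295.3 244.4] circ 464.1 248.4 18.6 zmed 60.0
small top el [336.9 260.7] circ 467.0 251.6 16.5 zmed 59.4
  tri [466.4, 251.7, 55.5] 1.5
medium scene el [361.7 258.7] circ 542.9 178.1 22.1 zmed 72.0
medium top el [373.6 216.2] circ 548.3 181.0 20.0 zmed 71.5
  tri [547.5, 180.8, 67.4] 2.9
disc scene el [330.3 252.4] circ 512.0 220.2 21.5 zmed 52.1
disc top el [350.5 235.5] circ 514.8 224.0 19.1 zmed 51.5
  tri [514.5, 224.2, 47.4] 1.7
stand scene [574.7 343.3] [102.8  92.8] 45.41 zmed 13.2
stand top [579.1 346.8] [91.6 91.5] 45.49 zmed 12.9
tray scene [391.2 315.1] [244.4  91.4] 46.8 zmed 4.4
tray top [393.7 316.6] [240.   90.2] 46.99 zmed 4.0
caddy scene [495.  204.5] [188.8 179.7] 48.57 zmed 11.1
caddy top [495.  201.4] [177.3 176.8] 48.67 zmed 10.1
```

Heights agree in both views, and the layout matches the caddy frame at yaw 48.7°: large on (-55,0), small on (20,54), medium on (20,-54). I'll use one tool yaw throughout, closing along caddy x.

```bash
cat > go.py <<'E'
from h import *
import sys
# usage: go.py x y z [x y z ...] (mm); rows relative to the measured pose, yaw of tool y -> 48.7
s=manip.state(); q=s["tool_rot"]; T=R.from_quat(np.r_[q[1:],q[0]]); p=s["tool_pos"]*1000
a=np.radians(48.7); D=R.from_matrix(np.c_[[-np.sin(a),np.cos(a),0],[np.cos(a),np.sin(a),0],[0,0,-1]])
rv=(T.inv()*D).as_rotvec(degrees=True)
print("t",round(s["time"],2),"p",p.round(1),"F",s["contact_force"].round(1),"w",round(s["gripper_width"]*85,1),"g",round(s["grasp_force"],1),"turn",rv.round(2))
for t in np.array(sys.argv[1:],float).reshape(-1,3): print(t,"->",T.inv().apply(t-p).round(1))
E
python3 go.py 350 320 200 459.4 159.1 200 459.4 159.1 120
```

```text
t 0.1 p [141.5 608.1 199.8] F [-0.5 -0.9 -0.5] w 85.4 g 0.0 turn [-1.100e-01  1.000e-02  2.819e+01]
[350. 320. 200.] -> [-2.684e+02 -2.333e+02  2.000e-01]
[459.4 159.1 200. ] -> [-4.114e+02 -3.652e+02  4.000e-01]
[459.4 159.1 120. ] -> [-411.4 -365.1   80.4]
```

Emit:
play_rows --steps '[[[-15,-13,0,0,0,2],[-40,-35,0,0,0,7],[-70,-61,0,0,0,13],[-100,-87,0,0,0,19],[-130,-113,0,0,0,24],[-160,-140,0,0,0,28.2],[-190,-167,0,0,0,28.2],[-220,-193,0,0,0,28.2],[-250,-220,0,0,0,28.2],[-280,-247,0,0,0,28.2],[-300,-265,0,0,0,28.2],[-310,-275,0,0,0,28.2]]]' --claw 0.65

```text
time: 1.1
tool_pos: [0.3826, 0.2678, 0.2005]
tool_rot: [0.0, 0.354, 0.935, -0.0]
contact_force: [0.0, 0.7, 0.4]
gripper_width: 0.824
grasp_force: 0.0
```

```bash
python3 go.py 459.4 159.1 200 459.4 159.1 120 459.4 159.1 38
```

```text
t 1.1 p [382.6 267.8 200.5] F [0.  0.7 0.4] w 70.0 g 0.0 turn [-0.04  0.04 -0.2 ]
[459.4 159.1 200. ] -> [-129.6  -30.5    0.6]
[459.4 159.1 120. ] -> [-129.5  -30.5   80.6]
[459.4 159.1  38. ] -> [-129.5  -30.4  162.6]
```

Emit:
play_rows --steps '[[[-30,-8,0,0,0,0],[-65,-16,0,0,0,0],[-100,-24,0,0,0,0],[-122,-29,20,0,0,0],[-129.5,-30.5,50,0,0,0],[-129.5,-30.5,75,0,0,0],[-129.5,-30.5,90,0,0,0],[-129.5,-30.5,90,0,0,0]]]'

```text
time: 1.77
tool_pos: [0.4551, 0.1611, 0.1059]
tool_rot: [-0.004, 0.353, 0.936, -0.002]
contact_force: [-0.9, -0.3, -0.0]
gripper_width: 0.827
grasp_force: 0.0
```

```bash
python3 go.py 459.4 159.1 38; python3 -c "
from h import *
for n in('scene',): p,d=vision.grab_frame(n); cv2.imwrite('pics/s1.png',cv2.resize(p[160:400,180:480],None,fx=2,fy=2))"
```

```text
t 1.77 p [455.1 161.1 105.9] F [-0.9 -0.3 -0. ] w 70.3 g 0.0 turn [-0.41 -0.32 -0.06]
[459.4 159.1  38. ] -> [-4.9  1.9 67.8]
```

View pics/s1.png

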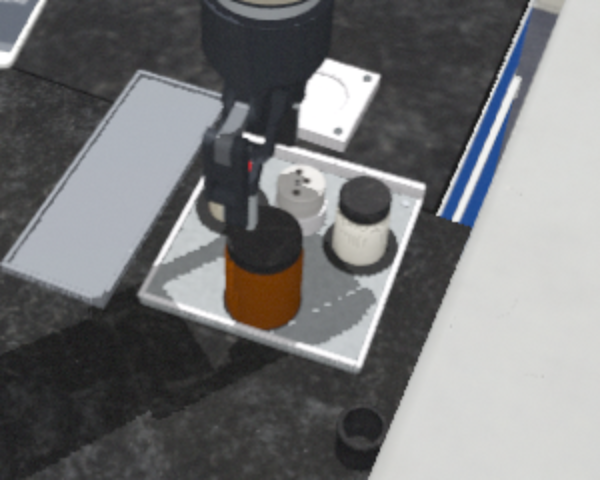

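The view shows the two fingers one behind the other, with tips near (240,225) in the crop and the amber jar's cap at (263,240). I'll project the expected finger positions to check this.

```bash
python3 go.py 459.4 159.1 38
python3 - <<'E'
from meas import *
a=np.radians(48.7);u=np.array([np.cos(a),np.sin(a),0]);t=manip.state()["tool_pos"]
P=[t,t-.042*u,t+.042*u,t-.042*u+[0,0,.01],[.4594,.1591,.09]]
print(((proj("scene",P)-[180,160])*2).round(0)); print(proj("top",P).round(0))
p,d=vision.grab_frame("top");cv2.imwrite("pics/t1.png",cv2.resize(p[160:360,240:480],None,fx=3,fy=3))
E
```

```text
t 1.82 p [456.5 161.6 108.4] F [0.7 0.5 1. ] w 69.9 g 0.0 turn [-0.24 -0.19 -0.03]
[459.4 159.1  38. ] -> [-4.1  0.3 70.4]
[[262. 214.]
 [239. 259.]
 [282. 171.]
 [239. 250.]
 [266. 232.]]
[[388. 264.]
 [406. 279.]
 [370. 249.]
 [407. 279.]
 [388. 263.]]
```

View pics/t1.png

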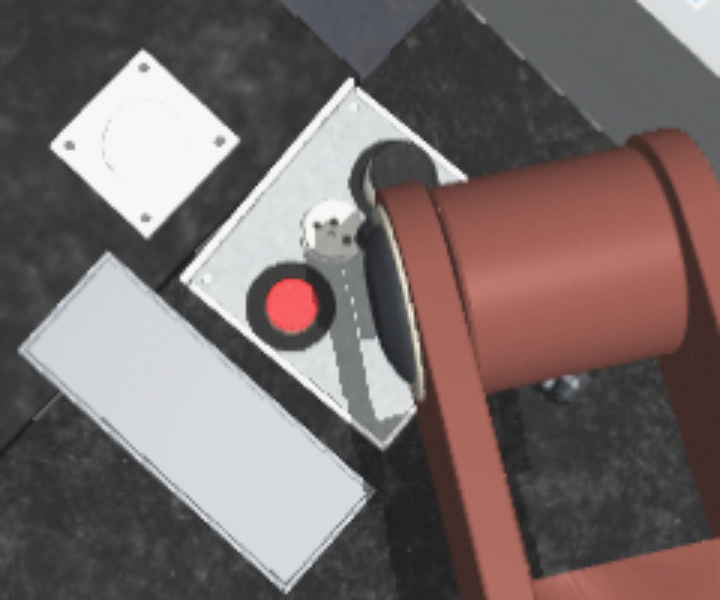

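```bash
python3 go.py
python3 - <<'E'
from meas import *
p,d=vision.grab_frame("scene"); X=cloud("scene",d)*1000
t=manip.state()["tool_pos"]*1000;a=np.radians(48.7);u=np.array([np.cos(a),np.sin(a)]);w=np.array([-u[1],u[0]])
r=X[...,:2]-t[:2]; cy=r@w; cx=r@u; dz=X[...,2]-t[2]
m=(abs(cy)<45)&(abs(cx)<70)&(dz>-14)&(dz<70)
for lo in range(-14,70,6):
    k=m&(dz>=lo)&(dz<lo+6)
    if k.sum()>3: print(lo,k.sum(),"cx",np.percentile(cx[k],[2,25,50,75,98]).round(0),"cy",np.percentile(cy[k],[2,50,98]).round(0))
E
```

```text
t 1.87 p [457.9 162.  110.4] F [-1.2 -0.3  0.4] w 70.0 g 0.0 turn [-0.07 -0.05 -0.01]
34 17 cx [-43.  34.  34.  35.  36.] cy [-9. -5.  1.]
40 54 cx [-49. -43.  33.  34.  36.] cy [-11.  -6.  11.]
46 82 cx [-51. -49. -43.  34.  37.] cy [-11.  -5.   8.]
52 78 cx [-51. -49. -42.  34.  39.] cy [-11.  -5.   8.]
58 80 cx [-51. -50. -43.  34.  39.] cy [-11.  -6.   6.]
64 39 cx [-46. -42.  34.  35.  37.] cy [-11.  -9.  -2.]
```

The fingertips read about 36 mm above the reported TCP, where I expected about 9. I'll check the profile further up, and again with the fingers shut in free air.

Emit:
play_rows --steps '[[[-1,0,-30,0,0,0],[-1,0,-40,0,0,0],[-1,0,-40,0,0,0],[-1,0,-40,0,0,0],[-1,0,-40,0,0,0],[-1,0,-40,0,0,0],[-1,0,-40,0,0,0],[-1,0,-40,0,0,0],[-1,0,-40,0,0,0]]]' --claw -1

```text
time: 2.67
tool_pos: [0.4588, 0.1614, 0.1502]
tool_rot: [-0.001, 0.353, 0.936, -0.0]
contact_force: [0.1, 0.5, 0.0]
gripper_width: 0.004
grasp_force: 0.0
```

```bash
cat > prof.py <<'E'
from meas import *
p,d=vision.grab_frame("scene"); X=cloud("scene",d)*1000
t=manip.state()["tool_pos"]*1000;a=np.radians(48.7);u=np.array([np.cos(a),np.sin(a)]);w=np.array([-u[1],u[0]])
r=X[...,:2]-t[:2]; cy=r@w; cx=r@u; dz=X[...,2]-t[2]
m=(abs(cy)<70)&(abs(cx)<90)&(X[...,2]>98)
for lo in range(-14,150,8):
    k=m&(dz>=lo)&(dz<lo+8)
    if k.sum()>3: print(lo,k.sum(),"cx",np.percentile(cx[k],[2,50,98]).round(0),"cy",np.percentile(cy[k],[2,50,98]).round(0))
o=cv2.resize(p[160:400,180:480],None,fx=2,fy=2)
for q,c in((t,(0,0,255)),(t+[0,0,19],(0,255,0)),(t+[0,0,73],(255,0,0))):
    cv2.circle(o,tuple(int(v) for v in (proj("scene",q/1000)[0]-[180,160])*2),3,c,-1)
cv2.imwrite("pics/s2.png",o)
E
python3 go.py; python3 prof.py
```

```text
t 2.67 p [458.8 161.4 150.2] F [0.1 0.5 0. ] w 0.3 g 0.0 turn [-0.05 -0.04 -0.01]
26 10 cx [-8. -7. -6.] cy [-10.  -5.   9.]
34 52 cx [-14.  -7.   4.] cy [-11.  -7.  10.]
42 81 cx [-15. -12.   3.] cy [-11.  -5.  11.]
50 90 cx [-15. -13.   6.] cy [-11.  -5.   6.]
58 34 cx [-15.  -6.   5.] cy [-12. -11.   5.]
66 15 cx [-14.   3.   5.] cy [-13. -12.   3.]
74 90 cx [-32.  -8.  24.] cy [-14. -12.   7.]
82 78 cx [-40. -16.  35.] cy [-14. -12.   9.]
90 105 cx [-46. -16.  42.] cy [-17. -11.   6.]
98 142 cx [-51. -16.  39.] cy [-17. -12.  11.]
106 118 cx [-59. -18.  15.] cy [-17. -13.  10.]
114 240 cx [-63. -46.   8.] cy [-17.  -9.  11.]
122 353 cx [-61. -51.   9.] cy [-19.  -5.  11.]
130 243 cx [-48. -38.  -5.] cy [-19.  -7.  18.]
138 188 cx [-43. -38. -13.] cy [-17.  -7.   9.]
146 131 cx [-40. -37. -25.] cy [-12.  -4.   9.]
```

View pics/s2.png

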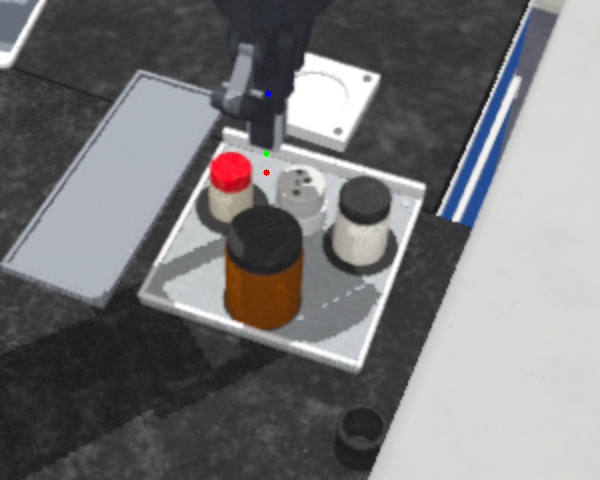

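The red dot (reported TCP) is at (267,172), but the shut fingertips end at about (262,148), roughly 26 mm higher. The real fingers end well above the reported TCP, so I'll pin down that offset.

Run:
```python
from meas import *
p,d=vision.grab_frame("scene"); X=cloud("scene",d)*1000
t=manip.state()["tool_pos"]*1000;a=np.radians(48.7);u=np.array([np.cos(a),np.sin(a)]);w=np.array([-u[1],u[0]])
r=X[...,:2]-t[:2]; cy=r@w; cx=r@u; dz=X[...,2]-t[2]
m=(abs(cy)<16)&(abs(cx)<20)&(dz>0)&(dz<70)
print(np.sort(dz[m])[:40].round(0))
v,uu=np.nonzero(m); print("px rows",v.max(),"cols at bottom rows",[(r_,uu[v==r_].min(),uu[v==r_].max()) for r_ in range(v.max()-6,v.max()+1)])
for h in(0,15,20,25,30): print(h,proj("scene",[np.r_[t[:2]+c*u+b*w,t[2]+h]/1000 for c,b in((-7,-11),(-7,11),(-14,0))]).round(1).tolist())
T,dt=vision.grab_frame("top"); Y=cloud("top",dt)*1000; r=Y[...,:2]-t[:2]; print("top sees tool z min near tip:",np.sort(Y[...,2][(abs(r@w)<40)&(abs(r@u)<80)&(Y[...,2]>100)])[:10].round())
```

```text
[29. 30. 30. 31. 31. 31. 33. 33. 34. 34. 35. 35. 35. 35. 36. 36. 36. 36.
 36. 37. 37. 37. 37. 37. 37. 37. 38. 38. 38. 38. 39. 39. 39. 39. 39. 39.
 39. 39. 39. 39.]
px rows 235 cols at bottom rows [(229, np.int64(304), np.int64(322)), (230, np.int64(304), np.int64(322)), (231, np.int64(305), np.int64(321)), (232, np.int64(306), np.int64(321)), (233, np.int64(308), np.int64(320)), (234, np.int64(311), np.int64(320)), (235, np.int64(315), np.int64(319))]
0 [[319.1, 252.2], [303.4, 247.6], [309.3, 253.7]]
15 [[319.4, 244.6], [303.4, 240.0], [309.5, 246.1]]
20 [[319.5, 242.1], [303.5, 237.4], [309.5, 243.5]]
25 [[319.6, 239.4], [303.5, 234.8], [309.6, 240.9]]
30 [[319.7, 236.8], [303.5, 232.2], [309.6, 238.3]]
top sees tool z min near tip: [263. 266. 267. 270. 270. 270. 270. 271. 271. 271.]
```

Emit:
play_rows --steps '[[[-2,-1,0,0,0,0],[-2,-1,0,0,0,0],[-2,-1,0,0,0,0],[-2,-1,20,0,0,0],[-2,-1,45,0,0,0],[-2,-1,70,0,0,0],[-2,-1,90,0,0,0],[-2,-1,105,0,0,0],[-2,-1,105,0,0,0],[-2,-1,105,0,0,0]]]' --claw 0.65

```text
time: 3.65
tool_pos: [0.4593, 0.1593, 0.0453]
tool_rot: [-0.001, 0.353, 0.936, -0.001]
contact_force: [0.4, 0.8, 0.7]
gripper_width: 0.825
grasp_force: 0.0
```

```bash
python3 go.py 459.4 159.1 8; sed -i 's/pics\/s2/pics\/s3/; s/>98/>30/' prof.py; python3 prof.py | head -8
```

```text
t 3.65 p [459.3 159.3  45.3] F [0.4 0.8 0.7] w 70.1 g 0.0 turn [-0.09 -0.07 -0.01]
[459.4 159.1   8. ] -> [-0.2 -0.  37.3]
-14 269 cx [-31.  52.  79.] cy [-68. -14.  66.]
-6 286 cx [-31.  53.  78.] cy [-68. -13.  64.]
2 412 cx [-31.  56.  88.] cy [-69. -12.  62.]
10 293 cx [-31.  56.  82.] cy [-66.   2.  69.]
18 439 cx [-29.  61.  87.] cy [-69. -45.  -7.]
26 197 cx [-26.  66.  88.] cy [-67. -46. -10.]
34 105 cx [-42. -13.  36.] cy [-24. -14.   8.]
42 419 cx [-49.  -4.  34.] cy [-22. -10.   8.]
```

View pics/s3.png

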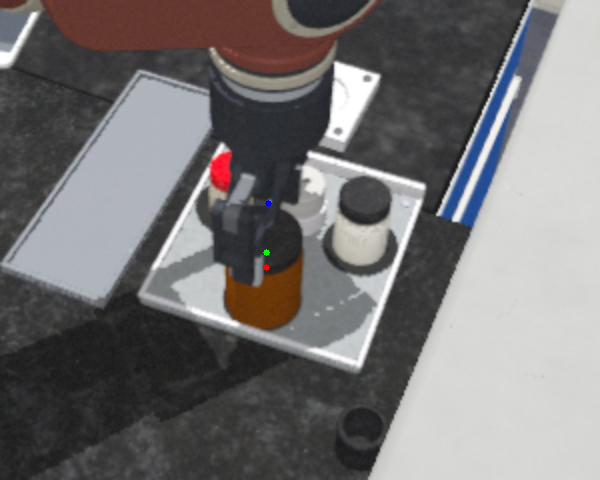

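The fingers now straddle the large jar's cap, with the near tip at (245,280) and no contact. The tips are again about 38 mm above the reported TCP, so I'll use an offset of about +30 mm for closed fingers.

Emit:
play_rows --steps '[[[0,0,12,0,0,0],[0,0,26,0,0,0],[0,0,37,0,0,0],[0,0,43,0,0,0],[0,0,43,0,0,0],[0,0,43,0,0,0]]]'

```text
time: 4.2
tool_pos: [0.4599, 0.1594, 0.0027]
tool_rot: [-0.0, 0.353, 0.936, -0.0]
contact_force: [0.7, 0.1, 0.6]
gripper_width: 0.823
grasp_force: 0.0
```

Emit:
play_rows --steps '[[[0,0,0,0,0,0],[0,0,0,0,0,0],[0,0,0,0,0,0],[0,0,0,0,0,0],[0,0,0,0,0,0],[0,0,0,0,0,0]]]' --claw -1

```text
time: 4.7
tool_pos: [0.4613, 0.1596, 0.0041]
tool_rot: [0.001, 0.353, 0.936, 0.001]
contact_force: [0.1, 0.2, 5.9]
gripper_width: 0.642
grasp_force: 63.7
```

```bash
python3 go.py 459.4 159.1 102 342.5 261.7 102
```

```text
t 4.7 p [461.3 159.6   4.1] F [0.1 0.2 5.9] w 54.6 g 63.7 turn [ 0.11  0.09 -0.01]
[459.4 159.1 102. ] -> [  0.9  -1.5 -97.9]
[342.5 261.7 102. ] -> [156.4  -1.5 -98.1]
```

Emit:
play_rows --steps '[[[0,0,-8,0,0,0],[0,0,-25,0,0,0],[0,0,-45,0,0,0],[10,0,-58,0,0,0],[35,0,-60,0,0,0],[65,-1,-60,0,0,0],[95,-1,-60,0,0,0],[125,-1,-60,0,0,0],[145,-1,-60,0,0,0],[156,-1,-60,0,0,0],[156,-1,-60,0,0,0],[156,-1,-60,0,0,0]]]'

```text
time: 5.7
tool_pos: [0.3421, 0.2615, 0.0628]
tool_rot: [0.0, 0.352, 0.936, -0.0]
contact_force: [-0.4, 0.3, -0.8]
gripper_width: 0.645
grasp_force: 63.3
```

```bash
python3 go.py 342.5 261.7 60
python3 - <<'E'
from meas import *
p,d=vision.grab_frame("scene");cv2.imwrite("pics/s4.png",p[120:380,120:440])
E
```

```text
t 5.7 p [342.1 261.5  62.8] F [-0.4  0.3 -0.8] w 54.8 g 63.3 turn [-0.02  0.03  0.05]
[342.5 261.7  60. ] -> [-0.2  0.4  2.8]
```

View pics/s4.png

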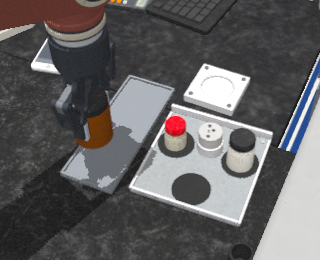

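The large jar is held upright above the near end of the tray at (95,130) in the crop, and its pad at (192,188) is bare.

Emit:
play_rows --steps '[[[0,0,10,0,0,0],[0,0,28,0,0,0],[0,0,45,0,0,0],[0,0,57,0,0,0],[0,0,63,0,0,0],[0,0,65,0,0,0],[0,0,66,0,0,0],[0,0,66,0,0,0]]]'

```text
time: 6.42
tool_pos: [0.3416, 0.2603, -0.0019]
tool_rot: [-0.002, 0.353, 0.936, -0.003]
contact_force: [-10.5, -6.4, 16.6]
gripper_width: 0.649
grasp_force: 64.9
```

Emit:
play_rows --steps '[[[0,0,0,0,0,0],[0,0,0,0,0,0],[0,0,0,0,0,0],[0,0,-12,0,0,0],[0,0,-35,0,0,0],[0,0,-65,0,0,0],[0,0,-95,0,0,0],[0,0,-110,0,0,0],[0,0,-110,0,0,0]]]' --claw 0.65

```text
time: 7.17
tool_pos: [0.3453, 0.263, 0.1115]
tool_rot: [0.003, 0.353, 0.936, 0.003]
contact_force: [0.4, -0.0, 0.9]
gripper_width: 0.821
grasp_force: 0.0
```

```bash
python3 go.py 467 251.6 90 467 251.6 -5
```

```text
t 7.17 p [345.3 263.  111.5] F [ 0.4 -0.   0.9] w 69.8 g 0.0 turn [ 0.47  0.18 -0.03]
[467.  251.6  90. ] -> [-98.9  71.6  22.4]
[467.  251.6  -5. ] -> [-98.6  70.8 117.4]
```

Emit:
play_rows --steps '[[[-12,9,0,0,0,0],[-38,27,0,0,0,0],[-65,47,0,0,0,0],[-87,63,5,0,0,0],[-97,70,15,0,0,0],[-98,71,20,0,0,0],[-98,71,20,0,0,0],[-98,71,20,0,0,0],[-98,71,20,0,0,0]]]' --claw 0.2

```text
time: 7.92
tool_pos: [0.4616, 0.2503, 0.0864]
tool_rot: [-0.0, 0.352, 0.936, -0.0]
contact_force: [-0.1, -0.4, -0.4]
gripper_width: 0.598
grasp_force: 0.0
```

```bash
python3 go.py 467 251.6 -6
python3 - <<'E'
from meas import *
p,d=vision.grab_frame("scene"); X=cloud("scene",d)*1000
m=(abs(X[...,0]-342)<45)&(abs(X[...,1]-262)<45)&(X[...,2]>78)&(X[...,2]<90)
print("large on tray",np.median(X[m],0).round(1),(np.percentile(X[m],[1,99],0)).round(1).tolist(),m.sum())
E
```

```text
t 7.92 p [461.6 250.3  86.4] F [-0.1 -0.4 -0.4] w 50.8 g 0.0 turn [-0.05 -0.03  0.02]
[467.  251.6  -6. ] -> [-3.3  4.6 92.4]
large on tray [340.1 257.7  84.1] [[314.7, 234.2, 78.7], [365.6, 284.6, 86.5]] 862
```

Emit:
play_rows --steps '[[[-3,4.5,0,0,0,0],[-3,4.5,10,0,0,0],[-3,4.5,30,0,0,0],[-3,4.5,55,0,0,0],[-3,4.5,77,0,0,0],[-3,4.5,88,0,0,0],[-3,4.5,92,0,0,0],[-3,4.5,92,0,0,0],[-3,4.5,92,0,0,0]]]'

```text
time: 8.72
tool_pos: [0.4687, 0.252, -0.0042]
tool_rot: [0.001, 0.353, 0.936, 0.0]
contact_force: [0.7, -0.2, 0.5]
gripper_width: 0.597
grasp_force: 0.0
```

Emit:
play_rows --steps '[[[0,0,0,0,0,0],[0,0,0,0,0,0],[0,0,0,0,0,0],[0,0,0,0,0,0],[0,0,0,0,0,0],[0,0,0,0,0,0]]]' --claw -1

```text
time: 9.22
tool_pos: [0.4696, 0.2523, -0.0031]
tool_rot: [0.001, 0.353, 0.936, 0.001]
contact_force: [-2.1, 0.0, 6.6]
gripper_width: 0.383
grasp_force: 60.1
```

```bash
python3 go.py 467 251.6 50 393.7 316.6 50
```

```text
t 9.22 p [469.6 252.3  -3.1] F [-2.1  0.   6.6] w 32.6 g 60.1 turn [ 0.17  0.1  -0.01]
[467.  251.6  50. ] -> [  1.4  -2.  -53.1]
[393.7 316.6  50. ] -> [ 99.4  -1.6 -53.2]
```

Emit:
play_rows --steps '[[[0,0,-8,0,0,0],[0,0,-25,0,0,0],[0,0,-42,0,0,0],[8,0,-50,0,0,0],[28,0,-50,0,0,0],[52,-1,-50,0,0,0],[76,-1,-50,0,0,0],[92,-2,-50,0,0,0],[99,-2,-50,0,0,0],[99,-2,-50,0,0,0],[99,-2,-50,0,0,0]]]'

```text
time: 10.13
tool_pos: [0.3922, 0.3155, 0.0449]
tool_rot: [0.0, 0.352, 0.936, -0.0]
contact_force: [0.5, -0.3, 0.1]
gripper_width: 0.381
grasp_force: 59.7
```

```bash
python3 go.py 393.7 316.6 -8
```

```text
t 10.13 p [392.2 315.5  44.9] F [ 0.5 -0.3  0.1] w 32.4 g 59.7 turn [0.   0.02 0.04]
[393.7 316.6  -8. ] -> [-0.4  1.8 52.9]
```

Emit:
play_rows --steps '[[[0,2,10,0,0,0],[0,2,25,0,0,0],[0,2,40,0,0,0],[0,2,50,0,0,0],[0,2,54,0,0,0],[0,2,55,0,0,0],[0,2,55,0,0,0],[0,2,55,0,0,0]]]'

```text
time: 10.8
tool_pos: [0.3933, 0.3159, -0.009]
tool_rot: [-0.001, 0.353, 0.936, -0.002]
contact_force: [-8.1, -5.9, 13.4]
gripper_width: 0.385
grasp_force: 61.5
```

Emit:
play_rows --steps '[[[0,0,0,0,0,0],[0,0,0,0,0,0],[0,0,0,0,0,0],[0,0,-10,0,0,0],[0,0,-30,0,0,0],[0,0,-60,0,0,0],[0,0,-85,0,0,0],[0,0,-95,0,0,0],[0,0,-95,0,0,0],[0,0,-95,0,0,0]]]' --claw 0.2

```text
time: 11.63
tool_pos: [0.3936, 0.3171, 0.0849]
tool_rot: [0.0, 0.353, 0.936, 0.0]
contact_force: [-0.0, 0.3, 0.3]
gripper_width: 0.596
grasp_force: 0.0
```

```bash
python3 go.py 548.5 181 90
```

```text
t 11.63 p [393.6 317.1  84.9] F [-0.   0.3  0.3] w 50.6 g 0.0 turn [ 0.04  0.01 -0.01]
[548.5 181.   90. ] -> [-206.2    0.    -5. ]
```

Emit:
play_rows --steps '[[[-12,0,0,0,0,0],[-40,0,0,0,0,0],[-72,0,-3,0,0,0],[-105,0,-5,0,0,0],[-138,0,-5,0,0,0],[-168,0,-5,0,0,0],[-190,0,-5,0,0,0],[-202,0,-5,0,0,0],[-206,0,-5,0,0,0],[-206,0,-5,0,0,0],[-206,0,-5,0,0,0],[-206,0,-5,0,0,0]]]' --claw 0.36

```text
time: 12.63
tool_pos: [0.5472, 0.1818, 0.0894]
tool_rot: [-0.001, 0.352, 0.936, -0.0]
contact_force: [0.4, 0.0, -0.5]
gripper_width: 0.682
grasp_force: 0.0
```

```bash
python3 go.py 548.5 181 -4
```

```text
t 12.63 p [547.2 181.8  89.4] F [ 0.4  0.  -0.5] w 57.9 g 0.0 turn [-0.04 -0.05  0.06]
[548.5 181.   -4. ] -> [-1.6  0.3 93.4]
```

Emit:
play_rows --steps '[[[-1.5,0,10,0,0,0],[-1.5,0,30,0,0,0],[-1.5,0,55,0,0,0],[-1.5,0,78,0,0,0],[-1.5,0,92,0,0,0],[-1.5,0,97,0,0,0],[-1.5,0,97,0,0,0],[-1.5,0,97,0,0,0]]]'

```text
time: 13.3
tool_pos: [0.5498, 0.1804, -0.0065]
tool_rot: [0.0, 0.353, 0.936, 0.0]
contact_force: [0.5, 0.0, 0.9]
gripper_width: 0.68
grasp_force: 0.0
```

Emit:
play_rows --steps '[[[0,0,0,0,0,0],[0,0,0,0,0,0],[0,0,0,0,0,0],[0,0,0,0,0,0],[0,0,0,0,0,0],[0,0,0,0,0,0]]]' --claw -1

```text
time: 13.8
tool_pos: [0.5512, 0.1804, -0.005]
tool_rot: [0.002, 0.353, 0.936, 0.001]
contact_force: [0.1, -0.1, 6.1]
gripper_width: 0.472
grasp_force: 60.9
```

```bash
python3 go.py 548.5 181 60 444.9 371.5 60
```

```text
t 13.8 p [551.2 180.4  -5. ] F [ 0.1 -0.1  6.1] w 40.2 g 60.9 turn [ 0.17  0.13 -0.01]
[548.5 181.   60. ] -> [  2.3  -1.2 -65. ]
[444.9 371.5  60. ] -> [205.8  73.5 -65.2]
```

Emit:
play_rows --steps '[[[0,0,-10,0,0,0],[0,0,-32,0,0,0],[0,0,-55,0,0,0],[0,0,-68,0,0,0],[15,5,-70,0,0,0],[45,16,-70,0,0,0],[80,28,-70,0,0,0],[115,41,-70,0,0,0],[150,53,-70,0,0,0],[180,64,-70,0,0,0],[198,70,-70,0,0,0],[206,73,-70,0,0,0]]]'

```text
time: 14.8
tool_pos: [0.4411, 0.3728, 0.063]
tool_rot: [-0.0, 0.351, 0.936, 0.0]
contact_force: [-0.3, -1.1, -0.2]
gripper_width: 0.476
grasp_force: 60.6
```

Emit:
play_rows --steps '[[[0,0,0,0,0,0],[0,0,0,0,0,0],[0,0,0,0,0,0]]]'

```text
time: 15.05
tool_pos: [0.4435, 0.3698, 0.0628]
tool_rot: [0.0, 0.353, 0.936, -0.0]
contact_force: [-0.2, 0.3, -0.6]
gripper_width: 0.474
grasp_force: 60.6
```

```bash
python3 go.py 444.9 371.5 -12
```

```text
t 15.05 p [443.5 369.8  62.8] F [-0.2  0.3 -0.6] w 40.3 g 60.6 turn [-0.02  0.03 -0.07]
[444.9 371.5 -12. ] -> [ 0.1  2.2 74.8]
```

Emit:
play_rows --steps '[[[0,2,12,0,0,0],[0,2,32,0,0,0],[0,2,52,0,0,0],[0,2,67,0,0,0],[0,2,73,0,0,0],[0,2,75,0,0,0],[0,2,75,0,0,0],[0,2,75,0,0,0]]]'

```text
time: 15.72
tool_pos: [0.4442, 0.3708, -0.0114]
tool_rot: [-0.001, 0.353, 0.936, -0.002]
contact_force: [-4.8, -3.5, 9.5]
gripper_width: 0.473
grasp_force: 62.8
```

Emit:
play_rows --steps '[[[0,0,0,0,0,0],[0,0,0,0,0,0],[0,0,0,0,0,0],[0,0,-10,0,0,0],[0,0,-30,0,0,0],[0,0,-60,0,0,0],[0,0,-85,0,0,0],[0,0,-95,0,0,0],[0,0,-95,0,0,0],[0,0,-95,0,0,0]]]' --claw 0.36

```text
time: 16.55
tool_pos: [0.4443, 0.3724, 0.083]
tool_rot: [0.0, 0.353, 0.936, 0.0]
contact_force: [0.0, 0.4, -0.0]
gripper_width: 0.681
grasp_force: 0.0
```

```bash
python3 go.py 514.7 224 80
```

```text
t 16.55 p [444.3 372.4  83. ] F [ 0.   0.4 -0. ] w 57.9 g 0.0 turn [ 0.04  0.01 -0.01]
[514.7 224.   80. ] -> [-150.9  -65.     3. ]
```

Emit:
play_rows --steps '[[[-12,-5,0,0,0,0],[-38,-16,0,0,0,0],[-68,-29,0,0,0,0],[-98,-42,0,0,0,0],[-125,-54,3,0,0,0],[-143,-62,3,0,0,0],[-151,-65,10,0,0,0],[-151,-65,20,0,0,0],[-151,-65,28,0,0,0],[-151,-65,28,0,0,0],[-151,-65,28,0,0,0]]]' --claw 0.36

```text
time: 17.47
tool_pos: [0.5129, 0.2245, 0.053]
tool_rot: [-0.001, 0.352, 0.936, -0.001]
contact_force: [0.3, -0.2, -0.2]
gripper_width: 0.681
grasp_force: 0.0
```

```bash
python3 go.py 514.7 224 9
python3 - <<'E'
from meas import *
t=manip.state()["tool_pos"]*1000
p,d=vision.grab_frame("scene");X=cloud("scene",d)*1000
a=np.radians(48.7);u=np.array([np.cos(a),np.sin(a)]);w=np.array([-u[1],u[0]])
r=X[...,:2]-t[:2]; cy=r@w; cx=r@u; z=X[...,2]
m=(abs(cy)<14)&(cx>-50)&(cx<-20)&(z>60)&(z<140)
print("near finger lowest z",np.sort(z[m])[:25].round(0),"t",t.round(1))
v,uu=np.nonzero(m);print(v.max(),uu[v>=v.max()-2])
print([proj("scene",np.r_[t[:2]-34*u,t[2]+h]/1000).round(1).tolist() for h in(20,25,30,35,40)])
cv2.imwrite("pics/s5.png",cv2.resize(p[180:340,180:440],None,fx=3,fy=3))
E
```

```text
t 17.47 p [512.9 224.5  53. ] F [ 0.3 -0.2 -0.2] w 57.9 g 0.0 turn [-0.16 -0.12  0.08]
[514.7 224.    9. ] -> [-1.8  0.9 44. ]
near finger lowest z [90. 91. 91. 92. 93. 93. 93. 93. 94. 94. 95. 95. 95. 96. 96. 96. 97. 97.
 97. 97. 97. 97. 97. 97. 97.] t [512.9 224.5  53. ]
252 [319 320 321 322 323 324 325 326 327 328 329 330 331 322 323 324 325 326
 327 328 329 330 325 326 327 328 329 330]
[[[323.0, 257.5]], [[323.1, 255.3]], [[323.2, 253.1]], [[323.3, 250.8]], [[323.4, 248.6]]]
```

View pics/s5.png

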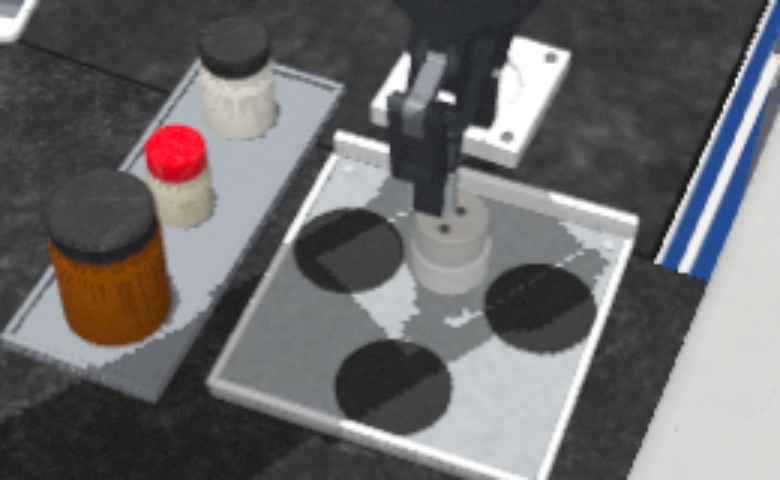

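All three jars stand upright in the tray (large (105,260), small (180,175), medium (237,75)). The three pads are bare, and the fingers straddle the disc at (450,235) with tips just above its face.

Emit:
play_rows --steps '[[[-1.5,0,8,0,0,0],[-1.5,0,20,0,0,0],[-1.5,0,32,0,0,0],[-1.5,0,41,0,0,0],[-1.5,0,45,0,0,0],[-1.5,0,46,0,0,0],[-1.5,0,46,0,0,0],[-1.5,0,46,0,0,0]]]'

```text
time: 18.18
tool_pos: [0.5162, 0.2229, 0.0092]
tool_rot: [0.0, 0.353, 0.936, 0.0]
contact_force: [-0.2, -0.1, 0.1]
gripper_width: 0.675
grasp_force: 0.0
```

```bash
python3 go.py 514.7 224 7;python3 - <<'E'
from meas import *
t=manip.state()["tool_pos"]*1000
p,d=vision.grab_frame("scene")
a=np.radians(48.7);u=np.array([np.cos(a),np.sin(a)])
print([proj("scene",np.r_[t[:2]-34*u,t[2]+h]/1000).round(1).tolist() for h in(20,25,30,35,40)])
cv2.imwrite("pics/s6.png",cv2.resize(p[210:300,270:390],None,fx=6,fy=6))
E
```

```text
t 18.18 p [516.2 222.9   9.2] F [-0.2 -0.1  0.1] w 57.4 g 0.0 turn [ 0.03  0.02 -0.01]
[514.7 224.    7. ] -> [ 1.8 -0.2  2.2]
[[[324.4, 275.9]], [[324.5, 273.9]], [[324.6, 271.9]], [[324.7, 269.8]], [[324.8, 267.8]]]
```

View pics/s6.png

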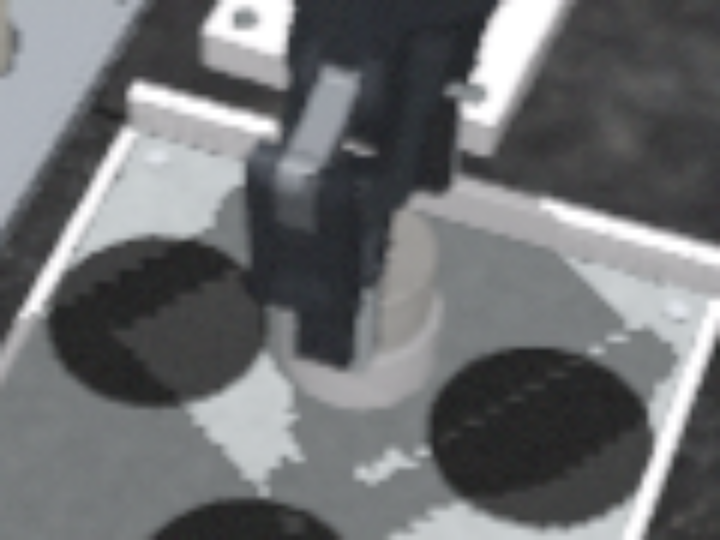

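The fingers straddle the disc with the near tip at (340,368) in the crop, about 40 mm up, clear of the pedestal. Closing here.

Emit:
play_rows --steps '[[[0,0,0,0,0,0],[0,0,0,0,0,0],[0,0,0,0,0,0],[0,0,0,0,0,0],[0,0,0,0,0,0],[0,0,0,0,0,0]]]' --claw -1

```text
time: 18.73
tool_pos: [0.5166, 0.223, 0.0101]
tool_rot: [0.001, 0.353, 0.936, 0.0]
contact_force: [-2.1, -1.1, 6.3]
gripper_width: 0.413
grasp_force: 60.0
```

```bash
python3 go.py 514.7 224 60
python3 - <<'E'
from meas import *
# refine recess centre in initial top picture: dark-ish circle edge in stand
im=cv2.imread("pics/top0.png"); g=cv2.cvtColor(im,cv2.COLOR_BGR2GRAY)[170:250,245:330]
G=cv2.resize(g,None,fx=6,fy=6,interpolation=cv2.INTER_CUBIC)
print(G[230:232].min(),G.max())
c=cv2.HoughCircles(cv2.GaussianBlur(G,(7,7),0),cv2.HOUGH_GRADIENT,1.5,200,param1=40,param2=15,minRadius=60,maxRadius=100)
for x,y,r in (c[0][:3] if c is not None else []):
    uv=[(x+.5)/6-.5+245,(y+.5)/6-.5+170]; print(np.round(uv,1),r/6,(plane("top",[uv],.014)[0]*1000).round(1))
E
```

```text
t 18.73 p [516.6 223.   10.1] F [-2.1 -1.1  6.3] w 35.1 g 60.0 turn [ 0.07  0.05 -0.01]
[514.7 224.   60. ] -> [  2.   -0.5 -49.9]
50 255
[303.7 228.5] 15.974999 [535.3 315.7  14. ]
[286.7 197. ] 15.974999 [600.  348.9  14. ]
[262.  236.5] 16.25 [521.2 399.5  14. ]
```

Emit:
play_rows --steps '[[[0,0,-6,0,0,0],[0,0,-20,0,0,0],[0,0,-35,0,0,0],[2,8,-40,0,0,0],[8,32,-40,0,0,0],[16,60,-40,0,0,0],[24,90,-40,0,0,0],[31,118,-40,0,0,0],[34,130,-40,0,0,0],[35,134,-40,0,0,0],[35,134,-40,0,0,0],[35,134,-40,0,0,0]]]'

```text
time: 19.73
tool_pos: [0.5772, 0.3462, 0.0479]
tool_rot: [-0.001, 0.353, 0.936, -0.001]
contact_force: [-0.6, 0.4, -0.8]
gripper_width: 0.411
grasp_force: 60.4
```

```bash
python3 go.py 579 346.8 -11
```

```text
t 19.73 p [577.2 346.2  47.9] F [-0.6  0.4 -0.8] w 34.9 g 60.4 turn [-0.11 -0.03 -0.  ]
[579.  346.8 -11. ] -> [-1.   1.8 58.9]
```

Emit:
play_rows --steps '[[[-1,1,10,0,0,0],[-1,1,28,0,0,0],[-1,1,43,0,0,0],[-1,1,52,0,0,0],[-1,1,55,0,0,0],[-1,1,57,0,0,0],[-1,1,58,0,0,0],[-1,1,59,0,0,0],[-1,1,59,0,0,0],[-1,1,59,0,0,0]]]'

```text
time: 20.57
tool_pos: [0.58, 0.347, -0.0092]
tool_rot: [0.001, 0.353, 0.936, 0.0]
contact_force: [-0.1, 0.5, -2.8]
gripper_width: 0.412
grasp_force: 60.4
```

```bash
python3 go.py
```

```text
t 20.57 p [580.  347.   -9.2] F [-0.1  0.5 -2.8] w 35.0 g 60.4 turn [ 0.07  0.04 -0.  ]
```

Emit:
play_rows --steps '[[[0,0,0.7,0,0,0],[0,0,1.3,0,0,0],[0,0,1.3,0,0,0],[0,0,1.3,0,0,0]]]'

```text
time: 20.9
tool_pos: [0.58, 0.3471, -0.0099]
tool_rot: [0.0, 0.353, 0.936, 0.0]
contact_force: [-3.5, -0.4, 6.2]
gripper_width: 0.414
grasp_force: 61.2
```

Emit:
play_rows --steps '[[[0,0,0,0,0,0],[0,0,0,0,0,0],[0,0,0,0,0,0],[0,0,-8,0,0,0],[0,0,-25,0,0,0],[0,0,-50,0,0,0],[0,0,-80,0,0,0],[0,0,-100,0,0,0],[0,0,-105,0,0,0],[0,0,-105,0,0,0]]]' --claw 0.36

```text
time: 21.73
tool_pos: [0.581, 0.3475, 0.0966]
tool_rot: [0.002, 0.353, 0.936, 0.002]
contact_force: [0.6, 0.2, 0.2]
gripper_width: 0.68
grasp_force: 0.0
```

```bash
cat > chk.py <<'E'
from meas import *
import sys
p,d=vision.grab_frame("scene");X=cloud("scene",d)*1000
cv2.imwrite(f"pics/{sys.argv[1]}.png",cv2.resize(p[150:350,170:430],None,fx=3,fy=3))
for n,x,y,z,r in(("disc",579,347,32,30),("small tray",394,317,54,30),("med tray",445,371.5,66,32),("large tray",342,261,84,38),("large pad",459,160,90,35),("small pad",467.6,252,60,25),("med pad",549,181,72,28)):
    m=(np.hypot(X[...,0]-x,X[...,1]-y)<r)&(abs(X[...,2]-z)<2.5)
    if m.sum()>20:
        v,u=np.nonzero(m); c=np.c_[u,v].astype(np.float32); P=plane("scene",c,z/1000)*1000
        (a,b),rr=cv2.minEnclosingCircle(P[:,:2].astype(np.float32)); print(n,m.sum(),"circ",round(a,1),round(b,1),round(rr,1),"z",np.median(X[...,2][m]).round(1))
E
python3 go.py 444.9 371.5 85; python3 chk.py s7
```

```text
t 21.73 p [581.  347.5  96.6] F [0.6 0.2 0.2] w 57.8 g 0.0 turn [ 0.27  0.12 -0.01]
[444.9 371.5  85. ] -> [118.1 -71.9  11. ]
disc 247 circ 576.0 347.2 20.4 z 32.2
small tray 248 circ 391.8 315.5 17.6 z 54.2
med tray 294 circ 441.3 370.9 20.8 z 66.3
large tray 785 circ 340.4 258.9 28.0 z 84.1
```

View pics/s7.png

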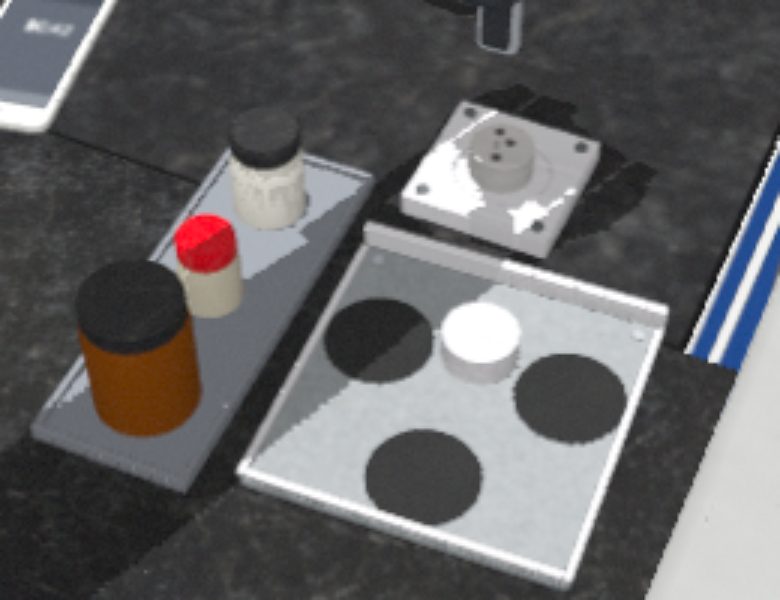

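The disc lies flat and face up in the recess (face at 32.2 mm, as expected), at (503,150) in the crop. All three pads are visible, so now the jars go back.

Emit:
play_rows --steps '[[[10,-6,0,0,0,0],[32,-20,0,0,0,0],[60,-37,0,0,0,0],[88,-54,0,0,0,0],[108,-66,4,0,0,0],[117,-71,10,0,0,0],[118,-71,12,0,0,0],[118,-71,12,0,0,0],[118,-71,12,0,0,0],[118,-71,12,0,0,0]]]' --claw 0.36

```text
time: 22.62
tool_pos: [0.445, 0.3711, 0.0815]
tool_rot: [0.0, 0.353, 0.936, 0.0]
contact_force: [0.6, 0.4, 0.2]
gripper_width: 0.682
grasp_force: 0.0
```

```bash
python3 go.py 444.3 371.5 -13
python3 - <<'E'
from meas import *
p=cv2.imread("pics/s7.png"); g=(p.max(axis=2)<75).astype(np.uint8)
n,l,s,c=cv2.connectedComponentsWithStats(g)
for q in((378,340),(571,398),(424,477)):
    m=(l==l[q[1],q[0]]).astype(np.uint8); k=max(cv2.findContours(m,0,1)[0],key=cv2.contourArea)[:,0]
    P=plane("scene",(k+.5)/3-.5+[170,150],.010)*1000; (x,y),(a,b),t=cv2.fitEllipse(P[:,:2].astype(np.float32)); print(q,round(x,1),round(y,1),round(a,1),round(b,1))
E
```

```text
t 22.62 p [445.  371.1  81.5] F [0.6 0.4 0.2] w 57.9 g 0.0 turn [ 0.01  0.02 -0.07]
[444.3 371.5 -13. ] -> [ 0.9 -0.2 94.5]
(378, 340) 466.2 253.1 56.5 58.2
(571, 398) 547.5 181.0 55.8 56.1
(424, 477) 457.7 160.6 54.2 56.9
```

Emit:
play_rows --steps '[[[0,0,10,0,0,0],[0,0,30,0,0,0],[0,0,55,0,0,0],[0,0,77,0,0,0],[0,0,90,0,0,0],[0,0,94,0,0,0],[0,0,94,0,0,0],[0,0,94,0,0,0]]]'

```text
time: 23.28
tool_pos: [0.4448, 0.3716, -0.0117]
tool_rot: [0.0, 0.353, 0.936, 0.0]
contact_force: [0.2, 0.5, 0.9]
gripper_width: 0.683
grasp_force: 0.0
```

Emit:
play_rows --steps '[[[0,0,0,0,0,0],[0,0,0,0,0,0],[0,0,0,0,0,0],[0,0,0,0,0,0],[0,0,0,0,0,0],[0,0,0,0,0,0]]]' --claw -1

```text
time: 23.78
tool_pos: [0.4455, 0.3723, -0.0103]
tool_rot: [0.001, 0.353, 0.936, 0.002]
contact_force: [0.4, -0.3, 5.9]
gripper_width: 0.476
grasp_force: 60.9
```

```bash
python3 go.py 550 180.7 60
```

```text
t 23.78 p [445.5 372.3 -10.3] F [ 0.4 -0.3  5.9] w 40.5 g 60.9 turn [ 0.21  0.07 -0.01]
[550.  180.7  60. ] -> [-205.1  -74.7  -70.3]
```

Emit:
play_rows --steps '[[[0,0,-10,0,0,0],[0,0,-32,0,0,0],[0,0,-55,0,0,0],[0,0,-68,0,0,0],[-15,-5,-70,0,0,0],[-45,-17,-70,0,0,0],[-80,-29,-70,0,0,0],[-115,-42,-70,0,0,0],[-150,-55,-70,0,0,0],[-180,-66,-70,0,0,0],[-198,-72,-70,0,0,0],[-205,-74.5,-70,0,0,0]]]'

```text
time: 24.78
tool_pos: [0.5498, 0.1775, 0.0578]
tool_rot: [0.0, 0.354, 0.935, -0.0]
contact_force: [0.3, 0.5, -1.6]
gripper_width: 0.48
grasp_force: 60.6
```

Emit:
play_rows --steps '[[[0,0,0,0,0,0],[0,0,0,0,0,0],[0,0,0,0,0,0],[0,0,0,0,0,0]]]'

```text
time: 25.12
tool_pos: [0.5479, 0.1813, 0.0575]
tool_rot: [-0.0, 0.352, 0.936, -0.0]
contact_force: [0.3, 0.6, -1.8]
gripper_width: 0.472
grasp_force: 60.6
```

```bash
python3 go.py 550 180.7 -5
```

```text
t 25.12 p [547.9 181.3  57.5] F [ 0.3  0.6 -1.8] w 40.1 g 60.6 turn [-0.01 -0.03  0.09]
[550.  180.7  -5. ] -> [-2.   1.  62.5]
```

Emit:
play_rows --steps '[[[-2,1,10,0,0,0],[-2,1,28,0,0,0],[-2,1,44,0,0,0],[-2,1,54,0,0,0],[-2,1,59,0,0,0],[-2,1,61,0,0,0],[-2,1,62,0,0,0],[-2,1,63,0,0,0],[-2,1,63,0,0,0],[-2,1,63,0,0,0]]]'

```text
time: 25.95
tool_pos: [0.5514, 0.1798, -0.0043]
tool_rot: [0.0, 0.353, 0.936, 0.0]
contact_force: [-2.4, -0.0, 4.8]
gripper_width: 0.472
grasp_force: 60.7
```

```bash
python3 go.py
```

```text
t 25.95 p [551.4 179.8  -4.3] F [-2.4 -0.   4.8] w 40.2 g 60.7 turn [ 0.06  0.03 -0.  ]
```

Emit:
play_rows --steps '[[[0,0,0,0,0,0],[0,0,0,0,0,0],[0,0,0,0,0,0],[0,0,-10,0,0,0],[0,0,-30,0,0,0],[0,0,-60,0,0,0],[0,0,-85,0,0,0],[0,0,-95,0,0,0],[0,0,-95,0,0,0],[0,0,-95,0,0,0]]]' --claw 0.36

```text
time: 26.78
tool_pos: [0.551, 0.1795, 0.0898]
tool_rot: [0.0, 0.353, 0.936, 0.0]
contact_force: [-1.0, -0.1, -0.5]
gripper_width: 0.68
grasp_force: 0.0
```

```bash
python3 go.py 393.7 316.4 85
```

```text
t 26.78 p [551.  179.5  89.8] F [-1.  -0.1 -0.5] w 57.8 g 0.0 turn [ 0.04  0.03 -0.01]
[393.7 316.4  85. ] -> [208.6  -1.    4.6]
```

Emit:
play_rows --steps '[[[12,0,0,0,0,0],[40,0,0,0,0,0],[72,0,0,0,0,0],[105,0,0,0,0,0],[138,-1,0,0,0,0],[170,-1,0,0,0,0],[193,-1,3,0,0,0],[205,-1,5,0,0,0],[208,-1,5,0,0,0],[208,-1,5,0,0,0],[208,-1,5,0,0,0],[208,-1,5,0,0,0]]]' --claw 0.2

```text
time: 27.78
tool_pos: [0.3948, 0.3153, 0.0845]
tool_rot: [0.0, 0.353, 0.935, -0.0]
contact_force: [0.6, -0.4, -0.5]
gripper_width: 0.606
grasp_force: 0.0
```

```bash
python3 go.py 393.7 316.4 -9; python3 chk.py s8
```

```text
t 27.78 p [394.8 315.3  84.5] F [ 0.6 -0.4 -0.5] w 51.5 g 0.0 turn [-0.01  0.02 -0.09]
[393.7 316.4  -9. ] -> [ 1.6  0.1 93.5]
disc 256 circ 576.9 347.5 20.0 z 32.2
small tray 248 circ 391.9 315.4 17.7 z 54.2
large tray 790 circ 340.3 259.0 27.9 z 84.1
med pad 420 circ 547.0 179.5 20.7 z 72.1
```

Emit:
play_rows --steps '[[[1,0,10,0,0,0],[1,0,30,0,0,0],[1,0,55,0,0,0],[1,0,77,0,0,0],[1,0,90,0,0,0],[1,0,94,0,0,0],[1,0,94,0,0,0],[1,0,94,0,0,0]]]'

```text
time: 28.5
tool_pos: [0.4069, 0.3255, 0.0052]
tool_rot: [0.008, 0.354, 0.935, 0.012]
contact_force: [3.1, 10.3, 45.1]
gripper_width: 0.6
grasp_force: 20.9
```

Emit:
play_rows --steps '[[[0,0,0,0,0,0],[0,0,0,0,0,0],[0,0,0,0,0,0],[0,0,0,0,0,0],[0,0,0,0,0,0],[0,0,0,0,0,0]]]' --claw -1

```text
time: 29.0
tool_pos: [0.4072, 0.3258, 0.0055]
tool_rot: [0.009, 0.354, 0.935, 0.013]
contact_force: [2.4, 7.1, 46.3]
gripper_width: 0.374
grasp_force: 67.6
```

```bash
python3 go.py 468.5 252.3 45
```

```text
t 29.0 p [407.2 325.8   5.5] F [ 2.4  7.1 46.3] w 31.8 g 67.6 turn [ 1.77  0.42 -0.12]
[468.5 252.3  45. ] -> [-94.9 -13.3 -39.3]
```

That is an unexpected contact of about 45 N. I'll look before moving.

```bash
python3 chk.py s9
```

```text
disc 255 circ 577.3 347.4 20.0 z 32.2
small tray 93 circ 401.4 319.2 24.5 z 54.3
large tray 202 circ 357.8 274.0 27.8 z 84.8
med pad 424 circ 547.2 179.4 20.8 z 72.1
```

View pics/s9.png

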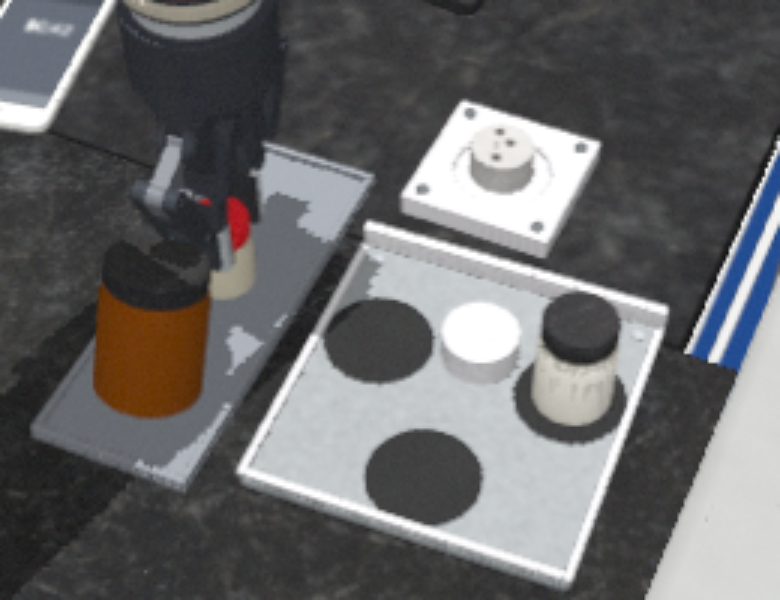

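The jars are still upright: the gripper's knuckle rests on the large jar's cap at (160,265), and the small jar (230,240) is in the fingers. I'll lift straight up, keeping the lateral offset.

Emit:
play_rows --steps '[[[0,14,-6,0,0,0],[0,15,-14,0,0,0],[0,15,-24,0,0,0],[0,15,-36,0,0,0],[0,15,-50,0,0,0],[0,15,-65,0,0,0],[0,15,-75,0,0,0],[0,15,-75,0,0,0],[0,15,-75,0,0,0]]]'

```text
time: 29.8
tool_pos: [0.4031, 0.3278, 0.0656]
tool_rot: [0.0, 0.353, 0.936, 0.0]
contact_force: [0.1, -0.1, -0.6]
gripper_width: 0.368
grasp_force: 59.6
```

```bash
python3 go.py 468.5 252.3 65; python3 chk.py s10
```

```text
t 29.8 p [403.1 327.8  65.6] F [ 0.1 -0.1 -0.6] w 31.3 g 59.6 turn [ 0.02  0.   -0.02]
[468.5 252.3  65. ] -> [-99.  -13.5   0.6]
disc 260 circ 576.0 347.2 20.4 z 32.3
large tray 765 circ 341.4 261.6 27.7 z 84.6
med pad 414 circ 547.0 180.3 20.0 z 72.1
```

View pics/s10.png

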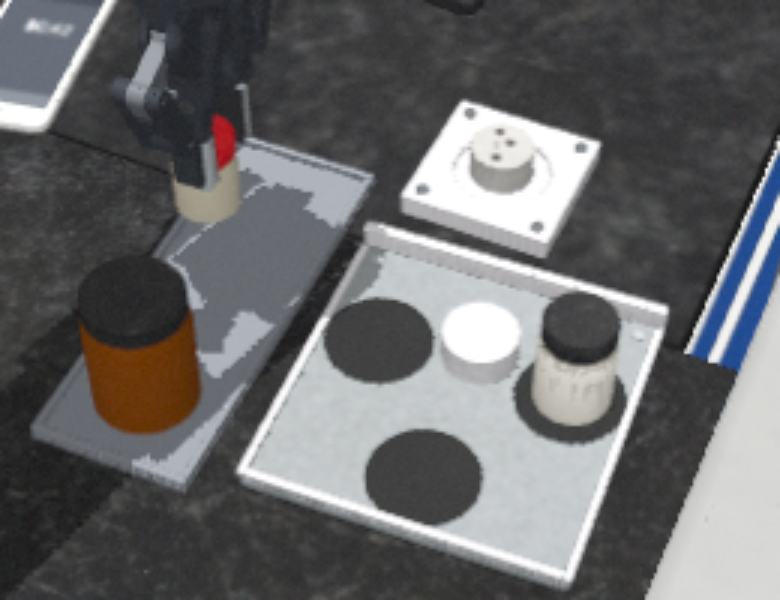

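The small jar is held at (205,170) and the large jar is upright at (140,345), with nothing toppled. Continuing.

Emit:
play_rows --steps '[[[-8,-1,0,0,0,0],[-28,-4,0,0,0,0],[-52,-7,0,0,0,0],[-76,-10,0,0,0,0],[-92,-12,0,0,0,0],[-99,-13.5,0,0,0,0],[-99,-13.5,0,0,0,0],[-99,-13.5,0,0,0,0],[-99,-13.5,0,0,0,0],[-99,-13.5,0,0,0,0]]]'

```text
time: 30.68
tool_pos: [0.4678, 0.253, 0.0653]
tool_rot: [-0.0, 0.352, 0.936, -0.0]
contact_force: [0.5, -0.7, -1.3]
gripper_width: 0.369
grasp_force: 59.6
```

```bash
python3 go.py 468.7 252.3 14
python3 - <<'E'
from meas import *
p,d=vision.grab_frame("scene");X=cloud("scene",d)*1000;t=manip.state()["tool_pos"]*1000
hsv=cv2.cvtColor(p,cv2.COLOR_BGR2HSV)
m=(np.hypot(X[...,0]-t[0],X[...,1]-t[1])<25)&(X[...,2]>40)&(X[...,2]<110)&(p.max(axis=2)>110)
z=np.sort(X[...,2][m]);print("jar lowest/top z",z[:12].round(0),z[-8:].round(0))
r=m&((hsv[...,0]<8)|(hsv[...,0]>172))&(hsv[...,1]>150);print("red z",np.percentile(X[...,2][r],[1,50,99]).round(1))
E
```

```text
t 30.68 p [467.8 253.   65.3] F [ 0.5 -0.7 -1.3] w 31.3 g 59.6 turn [-0.02 -0.03  0.06]
[468.7 252.3  14. ] -> [-1.2  0.1 51.3]
jar lowest/top z [65. 66. 67. 67. 67. 67. 67. 67. 67. 68. 68. 68.] [109. 109. 109. 109. 109. 110. 110. 110.]
red z [102.9 106.2 109.4]
```

Emit:
play_rows --steps '[[[-1,0,10,0,0,0],[-1,0,26,0,0,0],[-1,0,40,0,0,0],[-1,0,48,0,0,0],[-1,0,51,0,0,0],[-1,0,52,0,0,0],[-1,0,53,0,0,0],[-1,0,53,0,0,0],[-1,0,53,0,0,0]]]'

```text
time: 31.48
tool_pos: [0.47, 0.252, 0.0134]
tool_rot: [0.001, 0.353, 0.936, 0.001]
contact_force: [-0.1, 0.2, -0.7]
gripper_width: 0.37
grasp_force: 59.6
```

```bash
python3 go.py
```

```text
t 31.48 p [470.  252.   13.4] F [-0.1  0.2 -0.7] w 31.4 g 59.6 turn [ 0.08  0.04 -0.01]
```

Emit:
play_rows --steps '[[[0,-0.5,1,0,0,0],[0,-0.5,2,0,0,0],[0,-0.5,2.5,0,0,0],[0,-0.5,2.5,0,0,0],[0,-0.5,2.5,0,0,0]]]'

```text
time: 31.9
tool_pos: [0.4697, 0.2516, 0.012]
tool_rot: [0.0, 0.353, 0.936, 0.0]
contact_force: [-3.3, -1.9, 6.9]
gripper_width: 0.37
grasp_force: 60.4
```

Emit:
play_rows --steps '[[[0,0,0,0,0,0],[0,0,0,0,0,0],[0,0,0,0,0,0],[0,0,0,0,0,0],[0,0,-10,0,0,0],[0,0,-35,0,0,0],[0,0,-65,0,0,0],[0,0,-90,0,0,0],[0,0,-100,0,0,0],[0,0,-100,0,0,0],[0,0,-100,0,0,0]]]' --claw 0.2

```text
time: 32.82
tool_pos: [0.469, 0.2514, 0.1101]
tool_rot: [0.0, 0.353, 0.936, 0.0]
contact_force: [-0.3, 0.0, -1.3]
gripper_width: 0.598
grasp_force: 0.0
```

```bash
python3 go.py 343 262.5 110; python3 chk.py s11
```

```text
t 32.82 p [469.  251.4 110.1] F [-0.3  0.  -1.3] w 50.9 g 0.0 turn [ 0.03  0.01 -0.01]
[343.  262.5 110. ] -> [102.  -74.8   0. ]
disc 248 circ 576.0 347.1 20.5 z 32.1
large tray 784 circ 340.5 259.9 27.7 z 84.1
small pad 267 circ 465.1 251.9 17.2 z 59.9
med pad 417 circ 546.4 179.7 20.8 z 72.1
```

View pics/s11.png

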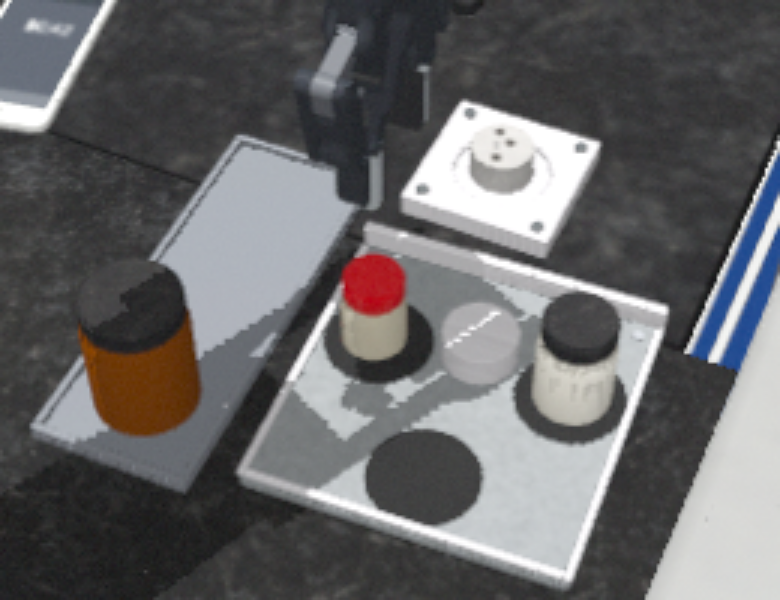

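The small and medium jars stand upright on their pads at (375,310) and (577,360), the disc is in the recess, and the large jar waits at (140,345). I'll fetch it next.

Emit:
play_rows --steps '[[[8,-6,0,0,0,0],[26,-20,0,0,0,0],[50,-38,0,0,0,0],[74,-56,0,0,0,0],[92,-69,0,0,0,0],[100,-76,0,0,0,0],[101.5,-76.5,0,0,0,0],[101.5,-76.5,15,0,0,0],[101.5,-76.5,30,0,0,0],[101.5,-76.5,40,0,0,0],[101.5,-76.5,40,0,0,0],[101.5,-76.5,40,0,0,0]]]' --claw 0.65

```text
time: 33.87
tool_pos: [0.3416, 0.2604, 0.0689]
tool_rot: [-0.001, 0.353, 0.936, -0.001]
contact_force: [-0.5, -0.8, -0.3]
gripper_width: 0.824
grasp_force: 0.0
```

```bash
python3 go.py 342 260.8 -3
```

```text
t 33.87 p [341.6 260.4  68.9] F [-0.5 -0.8 -0.3] w 70.0 g 0.0 turn [-0.16 -0.06 -0.03]
[342.  260.8  -3. ] -> [-0.2  0.8 71.9]
```

Emit:
play_rows --steps '[[[0,0,10,0,0,0],[0,0,25,0,0,0],[0,0,40,0,0,0],[0,0,50,0,0,0],[0,0,50,0,0,0]]]'

```text
time: 34.28
tool_pos: [0.3407, 0.2601, 0.0178]
tool_rot: [-0.001, 0.353, 0.936, -0.002]
contact_force: [-0.7, 1.2, 0.2]
gripper_width: 0.825
grasp_force: 0.0
```

Emit:
play_rows --steps '[[[0,0,8,0,0,0],[0,0,16,0,0,0],[0,0,19,0,0,0],[0,0,19,0,0,0],[0,0,19,0,0,0]]]'

```text
time: 34.7
tool_pos: [0.3423, 0.261, 0.0011]
tool_rot: [-0.0, 0.353, 0.936, -0.0]
contact_force: [0.3, 0.8, 0.8]
gripper_width: 0.826
grasp_force: 0.0
```

Emit:
play_rows --steps '[[[0,0,0,0,0,0],[0,0,0,0,0,0],[0,0,0,0,0,0],[0,0,0,0,0,0],[0,0,0,0,0,0],[0,0,0,0,0,0]]]' --claw -1

```text
time: 35.2
tool_pos: [0.3432, 0.2614, 0.0021]
tool_rot: [0.001, 0.353, 0.936, 0.001]
contact_force: [-0.1, 0.5, 5.8]
gripper_width: 0.647
grasp_force: 63.8
```

```bash
python3 go.py 460 159.8 60
```

```text
t 35.2 p [343.2 261.4   2.1] F [-0.1  0.5  5.8] w 55.0 g 63.8 turn [ 0.11  0.04 -0.01]
[460.  159.8  60. ] -> [-154.9    0.9  -57.8]
```

Emit:
play_rows --steps '[[[0,0,-8,0,0,0],[0,0,-25,0,0,0],[0,0,-45,0,0,0],[-8,0,-58,0,0,0],[-32,0,-60,0,0,0],[-62,0,-60,0,0,0],[-92,0,-60,0,0,0],[-122,1,-60,0,0,0],[-144,1,-60,0,0,0],[-155,1,-60,0,0,0],[-155,1,-60,0,0,0],[-155,1,-60,0,0,0]]]'

```text
time: 36.2
tool_pos: [0.4585, 0.1594, 0.0607]
tool_rot: [-0.001, 0.353, 0.936, -0.0]
contact_force: [-0.5, 0.8, -0.9]
gripper_width: 0.64
grasp_force: 63.5
```

```bash
python3 go.py 460 159.8 9
```

```text
t 36.2 p [458.5 159.4  60.7] F [-0.5  0.8 -0.9] w 54.4 g 63.5 turn [-0.06 -0.09 -0.06]
[460.  159.8   9. ] -> [-1.   1.3 51.7]
```

Emit:
play_rows --steps '[[[0,0.5,10,0,0,0],[0,0.5,26,0,0,0],[0,0.5,40,0,0,0],[0,0.5,48,0,0,0],[0,0.5,51,0,0,0],[0,0.5,52,0,0,0],[0,0.5,53,0,0,0],[0,0.5,53,0,0,0],[0,0.5,53,0,0,0]]]'

```text
time: 36.95
tool_pos: [0.4599, 0.16, 0.0085]
tool_rot: [0.0, 0.353, 0.936, 0.0]
contact_force: [0.1, 0.2, -0.9]
gripper_width: 0.643
grasp_force: 63.6
```

```bash
python3 go.py
```

```text
t 36.95 p [459.9 160.    8.5] F [ 0.1  0.2 -0.9] w 54.6 g 63.6 turn [0.04 0.03 0.01]
```

Emit:
play_rows --steps '[[[0,0,1,0,0,0],[0,0,1.5,0,0,0],[0,0,1.5,0,0,0],[0,0,1.5,0,0,0]]]'

```text
time: 37.28
tool_pos: [0.4602, 0.1599, 0.0081]
tool_rot: [0.0, 0.353, 0.936, 0.0]
contact_force: [-4.3, -1.2, 6.7]
gripper_width: 0.639
grasp_force: 64.3
```

Contact made; release and rise.

Emit:
play_rows --steps '[[[0,0,0,0,0,0],[0,0,0,0,0,0],[0,0,0,0,0,0],[0,0,0,0,0,0],[0,0,-10,0,0,0],[0,0,-35,0,0,0],[0,0,-65,0,0,0],[0,0,-95,0,0,0],[0,0,-125,0,0,0],[0,0,-150,0,0,0],[0,0,-160,0,0,0],[0,0,-160,0,0,0]]]' --claw 0.65

```text
time: 38.28
tool_pos: [0.4617, 0.1601, 0.1705]
tool_rot: [0.003, 0.353, 0.936, 0.002]
contact_force: [-0.1, 0.5, 0.3]
gripper_width: 0.824
grasp_force: 0.0
```

Emit:
play_rows --steps '[[[15,0,0,0,0,0],[45,0,0,0,0,0],[80,0,0,0,0,0],[115,0,0,0,0,0],[145,0,0,0,0,0],[160,0,0,0,0,0],[160,0,0,0,0,0],[160,0,0,0,0,0]]]'

```text
time: 38.95
tool_pos: [0.3376, 0.2653, 0.1643]
tool_rot: [-0.001, 0.352, 0.936, -0.001]
contact_force: [0.8, -0.5, -0.2]
gripper_width: 0.824
grasp_force: 0.0
```

```bash
python3 go.py; python3 chk.py s12
python3 - <<'E'
from meas import *
p,d=vision.grab_frame("scene"); o=cv2.imread("pics/scene0.png")
print("loupe area diff",cv2.absdiff(p,o)[355:400,340:380].mean())
cv2.imwrite("pics/final.png",p[140:420,150:450])
E
```

```text
t 38.95 p [337.6 265.3 164.3] F [ 0.8 -0.5 -0.2] w 70.1 g 0.0 turn [-0.2  -0.06  0.12]
disc 252 circ 576.0 347.2 20.4 z 32.2
large pad 889 circ 457.9 158.8 27.4 z 90.1
small pad 265 circ 465.1 251.8 17.3 z 60.2
med pad 424 circ 547.0 179.6 20.6 z 72.2
loupe area diff 2.0753703703703703
```

View pics/final.png

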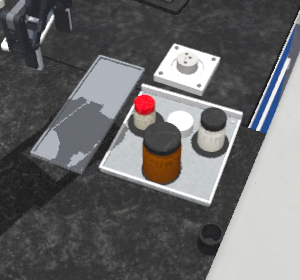

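The picture shows all three jars upright on their original pads (large (162,155), small (145,112), medium (211,130)). The disc is in the recess at (187,63), the loupe at (209,238) has not moved, and the arm is clear. Handing in.

```bash
python3 -c "
from plant import order
print(order.job_done())"
```

```text
the job is handed in; nothing more can be done
None
```

The job is handed in at about 39 s, with the disc flat and face up in the recess, all three jars upright on their original pads and the loupe unmoved; however, at about 28.5 s the gripper's knuckle pressed on the large jar's cap with the wrist force at about 46 N, which may count against the 40 N limit.

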